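Pass a sherd tray through the gated chute into the drying bay

TASK

With one fingertip press down the black bar beside the chute to hold its gate up and, keeping it held, push the tray of sherds by its upright end plate with the other fingertip until the tray's box has gone wholly past the gate into the drying bay. Then let the gate fall shut behind it and move clear. Do not let the gate touch the tray, do not lift or tip the tray, and leave the other things on the bench where they are.

Things in the scene. Friction and masses are not known exactly. Their poses are not given: they have to be found in the camera images.
- chute: Fixed aluminium chute. Origin on the bench, on the chute's centre line, in the gate's plane. x = direction of the tray's travel, y = towards the press bar, z up. Floor at z 6 mm; channel y -25 to 25, walls 5 mm thick, tops at z 26; from x -210 to an end stop at x +125. Beyond the gate (x 20 to 140) is the white open drying bay, walls 32 mm high.
- gate: Steel gate: arm 52 mm long across the chute from the hinge, with a 5 mm thick plate hanging into the channel at chute y -22 to +2. Shut, its lower edge is 13 mm above the bench, so only the tray's tongue fits under. The tray cannot push it open. Origin on the hinge line, in the gate's plane.
- gate_angle (a joint): Gate angle, rad: 0 shut (sprung, shuts itself), 0.9 fully up. Hinge line parallel to chute x at chute y 30, z 36 mm; a shaft of 4 mm radius lies along it from chute x -210 to 15. Gate and press bar are one rigid seesaw: bar down, plate up. The tray passes from 0.56 up; 0.7 to 0.8 is good.
- press_bar (a point): Black round bar 18 mm thick along the chute's +y side, chute x -216 to -16 mm; pressed down (4 to 7 N) it holds the gate up; a fingertip can slide along it. The point is mid-bar, on its axis. Axis 42 mm from the hinge line. Gate shut: axis at chute y 69, top at z 61. Top z in mm = 45 + 42 sin(0.384 - gate angle): 31 at 0.72 rad; y stays 67 to 72.
- tray: Grey tray, 0.15 to 0.31 kg, in the chute, 3 sherds in it. Origin: centre of its box's underside; x along chute x. Box 75 x 47, 18 high, sherds to 22 mm. A tongue 3 thick, 24 wide runs 60 mm back to an upright end plate: tray x -97.5 to -105.5, y -20 to 20, top 44 up. Starts with box front 10 to 35 mm before the gate. Box wholly past the gate: origin at chute x 44 or more; 87 at the end stop.
- push_face (a point): Centre of the width of the rear (-x) face of the tray's end plate, 34 mm above the tray's underside. Push here towards chute +x. The end plate stays outside the gate at the end, its tongue lying under the shut gate.
- brush_pot: Bystander: glass pot, 64 mm wide and 85 mm high, with brushes and a pencil up to about 200 mm. Origin under its centre.
- jar: Bystander: small white jar with black lid, 44 mm wide, 50 mm high. Origin under its centre.
- bowl_base: Bystander: broken-off white ceramic bowl base lying foot up, 92 mm wide, 31 mm high. Origin under its centre.
- spatula: Bystander: small spatula lying flat, 150 mm long. Origin on the bench under its middle.

How it is judged (in metres and radians):
On the way, in this order (a step that is already met when the one before it is completed fails the run):
1. the gate is held up by a finger on the press bar, the tray still before it (value of joint gate_angle above 0.5 rad and contact force between gate and the fingers above 0.3 N and x of tray in the frame of chute below -0.035 m), for 0.1 s.
2. a finger pushes the tray's box beneath the gate while a finger on the bar holds the gate up (value of joint gate_angle above 0.5 rad and contact force between gate and the fingers above 0.3 N and contact force between tray and the fingers above 0.1 N and x of tray in the frame of chute between -0.02 and 0.04 m), for 0.05 s.
At the end, for the whole second after the job is handed in: The tray stands flat in the chute at rest with its box wholly past the gate (origin 42 to 92 mm beyond the gate's plane), the gate is shut behind it (under 0.06 rad) and the bystanders have moved less than 20 mm (x of tray in the frame of chute between 0.042 and 0.092 m and value of joint gate_angle below 0.06 rad and linear speed of tray below 0.01 m/s and z of tray in the frame of chute below 0.01 m and angle between tray's own z axis and vertical below 0.06 rad and distance of each of brush_pot, jar, bowl_base, spatula from where it was at the start of the episode below 0.02 m); the robot touches nothing.
It fails at once if the gate touches the tray (over 1 N) (contact force between gate and tray above 1 N).
It fails at once if the tray is lifted more than 8 mm off the chute's floor or tipped more than 0.2 rad (z of tray in the frame of chute above 0.014 m or angle between tray's own z axis and vertical above 0.2 rad).
It fails at once if a bystander is moved more than 20 mm (distance of any of brush_pot, jar, bowl_base, spatula from where it was at the start of the episode above 0.02 m).
It also fails if it takes over 38 s, if anything falls off the work surface, if the arm or the gripper's body presses on something with over 40 N, if the wrist force passes 120 N, or if a joint passes its speed limit or range.

ROBOT

A 6-joint arm with a two-finger parallel gripper is mounted at the origin on the work surface. World frame = base frame: x ahead of the robot, y to its left, z up, the work surface at z = 0. Lengths are in mm, angles in rad, forces in N, time in s.
With the tool pointing down it reaches from about 350 to 875 mm from the base axis. Payload 15.5 kg.
Tool frame: the origin (TCP) lies on the centre line of the jaws, within the pads' length; the fingertips stand 19 mm ahead of it and the grasp point (between the pads) is the TCP; z points along the fingers, y is the direction in which the jaws open and shut (so a half turn about z gives the same grasp; the last joint's range is limited). The gripper opens to 85 mm and grips with 20 to 120 N. Pads are 22 mm wide; open, the fingers measure 114 mm over their backs; the gripper's body (76 mm by 85 mm) begins 54 mm behind the grasp point. The pads swing forward as they close: fully open they stand 13 mm farther back than shut.
Start: joints at [1.097, 0.494, 1.345, -0, 1.302, -0.096], TCP at [230.543, 580.927, 250.277] pointing down, gripper open.
Joint ranges: [-2.91, 2.91], [-0.82, 2.16], [0.22, 2.67], [-1.22, 4.37], [0.12, 2.79], [-3.08, 3.08]. Speed limits (rad/s): [1.89, 1.89, 2.57, 3.01, 3.01, 3.01].

INTERFACE

Orientations are given as a 3x3 rotation matrix whose columns are the frame's x, y, z axes.
In Python, from plant import telemetry, eyes, order gives the robot as it stands.
- The arm moves only by the tool send_rows, never from a script. Its argument "deltas" is text: rows parted by semicolons, each of 4 numbers parted by spaces: the shift along the tool's x, y, z in cm, then the turn about the tool's z in rad. A call has 1 to 8 rows; each row shifts and turns the pose as measured when the row begins, along the tool's axes as they then stand; what a row does not reach is not made up. A row lasts 1/8 s, in which the tool goes at most 62.5 mm and 10.7 degrees, less where a joint would pass 70% of its speed; a pose out of reach is approached as far as the arm can. A call with a gripper value outside its range is refused whole. "fingers" is the opening, from 0 (shut) to 1 (fully open), set as the call begins (left out, the last holds). The fingers move at their own pace and stop on an object; the grip force is fixed at half the most. Time passes only in rows, so rows that do not move let the fingers close. It gives the time, the measured TCP pose, the force and the opening at its end, in the units of the state.
- telemetry.read_state(): the state, without advancing time (a new reading comes with each control period).
- eyes.read_camera(name): name is "scene" or "top"; returns a dict with "image" (420x560x3 uint8, blue, green, red), "fov_y" (degrees; the focal length in pixels is half the picture's height over the tangent of half this angle, whatever the lens; pixels are square), "cx", "cy" (the principal point, pixels), "k1" (the pictures are not rectified: a ray, as slopes to the right and down, at radius r is drawn at 1 + k1 r^2 times it, then the intrinsics apply), "world_to_cam" (4x4, takes a point from world to camera coordinates). Camera axes: x right, y down, z forward; pixel columns grow to the right and rows downward; lengths in mm; the calibration is good to about 2 mm. A picture is of the moment at which its call begins. There is no depth.
- order.finish_job(): hands the job in, once; it reports no verdict.
The state is a dict: "t": time; "joints": joint angles; "joint_vel": joint speeds; "effort": joint torques, N m; "tool_pos": TCP position; "orientation": TCP orientation; "ft_force": force on the tool from outside, world axes, zero at the start; "ft_torque": the same for the moment, N m; "opening": opening from 0.0 (shut) to 1.0 (fully open).
Only numpy, scipy, OpenCV 4.12 (cv2) and the standard library are available. Lean on these libraries where they do the work, as an engineer would, in place of code of your own. Each camera call takes 0.05 s, during which the arm holds its last target. There are 200 camera calls.

## Working session

There is one attempt and no reset: what is moved stays moved. The work goes in short steps, Python scripts to look and compute and a tool call to move; the robot and the scene stay as the last step left them, time stands still between calls to the robot, and variables do not carry over. Pictures are saved under pics/ and viewed, about 8 in all and at most 12, crops included, and the job is handed in when it is done.

Besides the shell and the picture viewer there is one more tool, called after ">>>" as name(argument=value, ...) on one line, values as JSON. send_rows: Moves the arm, as the interface text tells. Its arguments: {"type":"object","properties":{"deltas":{"type":"string"},"fingers":{"type":"number"}},"required":["deltas"]}

```bash
mkdir -p pics; ls
cat > h.py <<'E'
import numpy as np, cv2
from plant import telemetry, eyes, order
def cam(n,save=None):
    c=eyes.read_camera(n)
    if save: cv2.imwrite('pics/'+save,c['image'])
    return c
def KD(c):
    f=c['image'].shape[0]/2/np.tan(np.radians(c['fov_y'])/2)
    return np.array([[f,0,c['cx']],[0,f,c['cy']],[0,0,1.]]),np.array([c['k1'],0,0,0,0.])
def ray(c,uv,z):
    K,D=KD(c);T=np.array(c['world_to_cam']);R=T[:3,:3];t=T[:3,3]
    p=cv2.undistortPointsIter(np.array(uv,float).reshape(-1,1,2),K,D,None,None,(3,50,1e-9)).reshape(-1,2)
    d=np.c_[p,np.ones(len(p))]@R; o=-R.T@t
    return o+d*((np.asarray(z)-o[2])/d[:,2])[:,None]
def proj(c,P):
    K,D=KD(c);T=np.array(c['world_to_cam'])
    return cv2.projectPoints(np.array(P,float).reshape(-1,1,3),cv2.Rodrigues(T[:3,:3])[0],T[:3,3],K,D)[0].reshape(-1,2)
E
python3 - <<'E'
from h import *
for n in('top','scene'):
    c=cam(n,n+'0.png'); T=np.array(c['world_to_cam']);print(n,c['fov_y'],c['k1'],-T[:3,:3].T@T[:3,3],T[2,:3])
s=telemetry.read_state();print(s)
E
```

```text
pics
top 46.98980218631317 -0.16382357591966232 [459.87722214 103.51017911 860.8463675 ] [ 0.16713869 -0.01825796 -0.98576432]
scene 50.25034607927071 -0.03356874779137281 [1116.34079474  148.921919    790.17252546] [-0.56575315 -0.04816712 -0.82316663]
{'t': 0.1, 'joints': array([ 1.09750625e+00,  4.94111610e-01,  1.34609408e+00, -5.01200210e-06,
        1.30248954e+00, -9.54905306e-02]), 'joint_vel': array([-0.00143488, -0.00039356, -0.00176324, -0.00026955, -0.00140235,
       -0.00117487]), 'effort': array([ 2.73690333e-03, -8.83579516e+01, -3.84566867e+01, -1.17433397e-04,
        5.08169338e-03, -1.03064606e-04]), 'tool_pos': array([230.39695309, 580.64659297, 249.7572943 ]), 'orientation': array([[-9.29479046e-01,  3.68874578e-01, -4.98270014e-04],
       [ 3.68874901e-01,  9.29478531e-01, -9.83573292e-04],
       [ 1.00316098e-04, -1.09801007e-03, -9.99999392e-01]]), 'ft_force': array([-0.25670967, -0.14787696, -0.4530383 ]), 'ft_torque': array([-0.03756022,  0.03505189,  0.02393238]), 'opening': 0.9972209732332538}
```

View pics/top0.png

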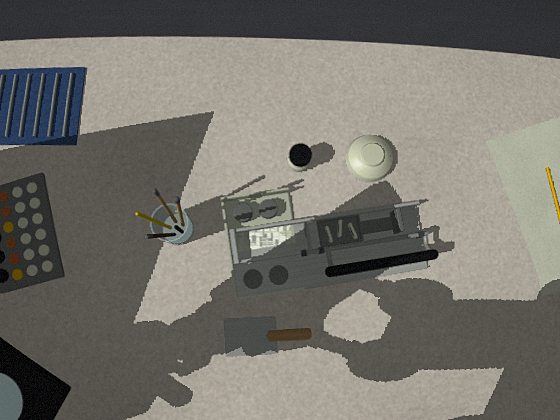

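View pics/scene0.png

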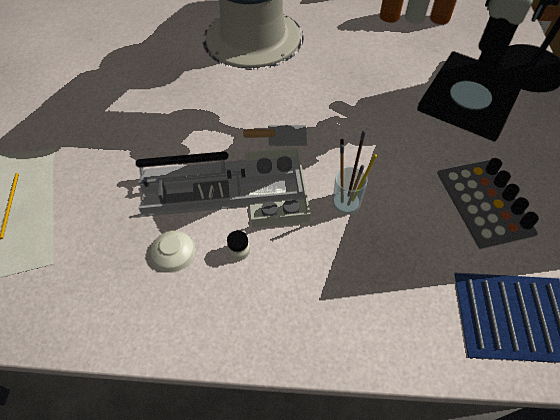

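Run:
```python
from h import *
for n,(x,y,w,h) in dict(top=(210,175,240,130),scene=(125,120,200,110)).items():
    im=cv2.imread(f'pics/{n}0.png')[y:y+h,x:x+w]
    im=(255*(im/255.)**0.55).astype('uint8')
    s=800/w
    cv2.imwrite(f'pics/{n}0c.png',cv2.resize(im,None,fx=s,fy=s,interpolation=cv2.INTER_CUBIC)); print(s)
c=cam('top')
print(ray(c,[(435,254),(327,270)],[52,52]),ray(c,[(280,10),(280,410),(10,210),(550,210)],[0]*4))
```

```text
3.3333333333333335
4.0
[[ 524.99776591 -193.68950247   52.        ]
 [ 495.30536609   -5.91693683   52.        ]] [[1010.83783616   79.67644813    0.        ]
 [ 251.46440838   66.13075803    0.        ]
 [ 591.44410383  581.28981498    0.        ]
 [ 616.69246179 -455.42481403    0.        ]]
```

View pics/top0c.png

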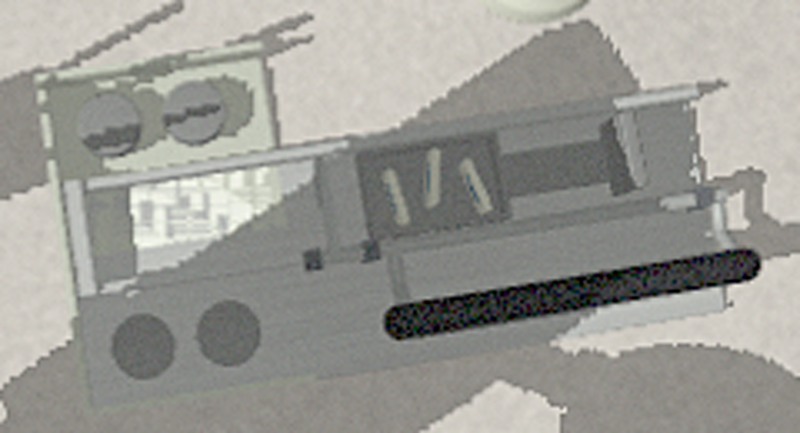

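View pics/scene0c.png

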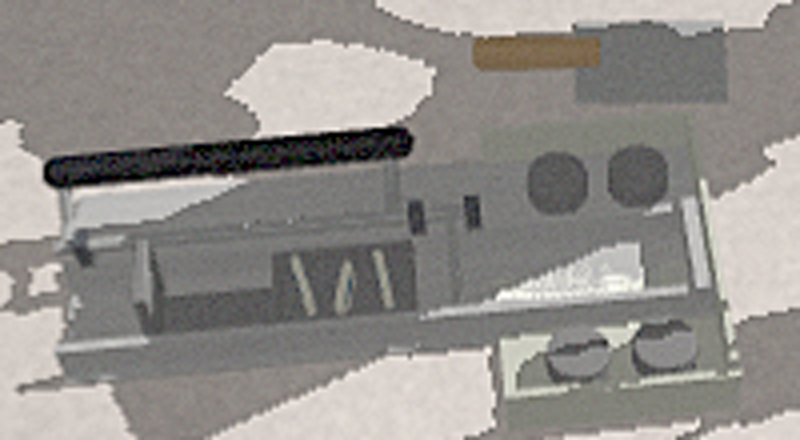

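Run:
```python
from h import *
s=telemetry.read_state();tp=s['tool_pos']
res={}
for n,box in dict(top=(310,240,140,45),scene=(130,145,105,26)).items():
    c=cam(n); x,y,w,h=box
    m=(c['image'].max(2)<45).astype('uint8'); mm=np.zeros_like(m); mm[y:y+h,x:x+w]=m[y:y+h,x:x+w]
    k,l,st,_=cv2.connectedComponentsWithStats(mm); i=1+st[1:,4].argmax()
    p=np.argwhere(l==i)[:,::-1].astype(float); g=ray(c,p,np.full(len(p),52.))[:,:2]
    r=cv2.minAreaRect(g.astype(np.float32)); mu=g.mean(0); v=np.linalg.svd(g-mu,full_matrices=False)[2][0]
    v*=np.sign(v[1]); t=(g-mu)@v
    print(n,st[i],'rect',r,'dir',v,'mean',mu,'ends',t.min(),t.max(),'mid',mu+v*(t.min()+t.max())/2)
    X=v;Y=np.array([-v[1],v[0]]); O=mu+v*(t.min()+t.max())/2+116*X-69*Y
    print(' chute O',O)
    ck=lambda uv,z:(lambda P:np.c_[(P-O)@X,(P-O)@Y])(ray(c,uv,z)[:,:2])
    if n=='top':
        s_=3.3333;o=np.array([210,175])
        print(' plate rear top',ck(np.array([(632,105),(645,185)])/s_+o,[50,50]))
        print(' box front',ck(np.array([(358,155),(370,238)])/s_+o,[24,24]),'rear',ck(np.array([(497,133),(508,215)])/s_+o,[24,24]))
        print(' pot',ray(c,[(172,228)],[40]),'endstop',ck(np.array([(64,185),(85,295)])/s_+o,[30,30]))
    else:
        o=np.array([125,120])
        print(' plate rear top',ck(np.array([(135,240),(140,300)])/4+o,[50,50]))
        print(' box front',ck(np.array([(414,242),(416,312)])/4+o,[24,24]))
    print(' tcp proj',proj(c,[tp]))
print(s['t'])
```

```text
top [ 325  250  113   27 1153] rect ((509.07916259765625, -100.20919799804688), (18.10879135131836, 198.82518005371094), 9.835615158081055) dir [-0.1751821   0.98453605] mean [508.72889126 -96.93394254] ends -102.71625890523023 96.13402312731746 mid [ 509.3054362  -100.17416674]
 chute O [556.91729989  26.11957988]
 plate rear top [[-165.34089856  -21.23193026]
 [-163.91044343   20.98463454]]
 box front [[-22.42636869 -20.54696039]
 [-21.26286449  23.63537586]] rear [[-97.8671831  -20.81745427]
 [-95.70135302  23.1192392 ]]
 pot [[561.40832233 259.11530881  40.        ]] endstop [[132.33749656 -27.51761135]
 [129.77580216  30.54046405]]
 tcp proj [[-79.8522346  433.63264271]]
scene [136 151  93  16 734] rect ((510.5496520996094, -100.52517700195312), (23.948814392089844, 198.20008850097656), 10.19241714477539) dir [-0.16735089  0.9858974 ] mean [ 510.60963861 -100.81029067] ends -98.86122767229254 99.36837405509694 mid [ 510.56720291 -100.56029352]
 chute O [559.18141957  25.35101629]
 plate rear top [[-164.01051924   18.19270868]
 [-159.5960499   -20.92660415]]
 box front [[-20.50276179  21.20646568]
 [-21.32489908 -24.92993322]]
 tcp proj [[511.580233    11.11392719]]
0.15
```

>>> send_rows(deltas="0 0 0 0.17;0 0 0 0.17;0 0 0 0.17;0 0 0 0.17;0 0 0 0.17;0 0 0 0.17;-3 0.8 0 0;-5 1.3 0 0", fingers=0.66)

```text
t: 1.25
tool_pos: [261.9, 504.7, 248.7]
orientation: [[-0.141, 0.99, -0.001], [0.99, 0.141, -0.001], [-0.001, -0.001, -1.0]]
ft_force: [1.5, -0.8, -0.1]
opening: 0.66
```

>>> send_rows(deltas="-5.5 1.4 0 0;-5.5 1.4 0 0;-5.5 1.4 0 0;-5.5 1.4 0 0;-5.5 1.4 0 0;-5.5 1.4 0 0;-5.5 1.4 0 0;-5.5 1.4 0 0")

```text
t: 2.25
tool_pos: [438.9, 72.2, 249.9]
orientation: [[-0.144, 0.99, 0.003], [0.99, 0.144, -0.0], [-0.0, 0.003, -1.0]]
ft_force: [1.0, 0.4, 0.1]
opening: 0.662
```

```bash
cat >> h.py <<'E'
X=np.array([-.1725,.985,0]);Y=np.array([-.985,-.1725,0]);O=np.array([558,25.7,0])
def rep(tx=-188,ty=34):
    s=telemetry.read_state();p=s['tool_pos']-O;R=s['orientation']
    e=tx*X+ty*Y-p;e[2]=0
    print('t',s['t'],'chute',(p@X).round(1),(p@Y).round(1),p[2].round(1),'delta tool mm',(R.T@e).round(1),'yawerr',np.arctan2(R[:,0]@Y,R[:,0]@X).round(4),'F',s['ft_force'].round(2),'open',round(s['opening'],3),'tilt',R[:,2].round(4))
E
python3 -c "from h import *;rep()"
```

```text
t 2.25 chute 66.4 109.3 249.9 delta tool mm [-252.1   82.7    0.3] yawerr -0.0291 F [0.96 0.39 0.06] open 0.662 tilt [ 2.7e-03 -1.0e-04 -1.0e+00]
```

>>> send_rows(deltas="-5.5 1.8 0 -0.029;-5.5 1.8 0 0;-5.5 1.8 2 0;-5.5 1.8 3 0;-3.2 1.1 3 0;0 0 3 0;0 0 1 0;0 0 0 0")

```text
t: 3.25
tool_pos: [566.0, -171.8, 130.2]
orientation: [[-0.168, 0.986, 0.008], [0.986, 0.168, -0.001], [-0.003, 0.007, -1.0]]
ft_force: [-1.2, 0.5, 0.1]
opening: 0.657
```

Run:
```python
from h import *
rep()
for n,(x,y,w,h) in dict(top=(290,150,200,150),scene=(100,80,200,150)).items():
    c=cam(n,n+'1.png'); im=c['image'][y:y+h,x:x+w]; im=(255*(im/255.)**.6).astype('uint8')
    cv2.imwrite(f'pics/{n}1c.png',cv2.resize(im,None,fx=2,fy=2,interpolation=cv2.INTER_CUBIC))
a=[cv2.imread(f'pics/{n}1c.png') for n in('top','scene')];cv2.imwrite('pics/both1.png',np.hstack(a))
```

```text
t 3.25 chute -195.9 26.2 130.2 delta tool mm [ 7.8 -7.8 -0.1] yawerr -0.0046 F [-1.23  0.51  0.1 ] open 0.657 tilt [ 0.0075 -0.0013 -1.    ]
```

View pics/both1.png

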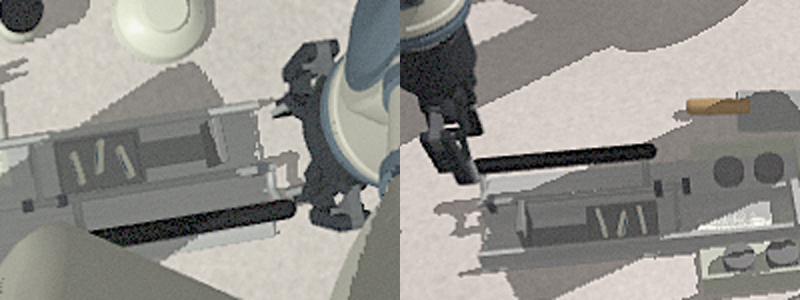

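>>> send_rows(deltas="0.8 -0.8 2 -0.004;0 0 1.5 0;0 0 0.3 0;0 0 0 0")

```text
t: 3.85
tool_pos: [560.2, -165.3, 96.2]
orientation: [[-0.174, 0.985, 0.016], [0.985, 0.174, -0.005], [-0.007, 0.015, -1.0]]
ft_force: [-0.0, 0.7, -0.0]
opening: 0.658
```

```bash
python3 -c "from h import *;rep()"
```

```text
t 3.85 chute -188.5 30.8 96.2 delta tool mm [ 0.6 -3.2 -0.1] yawerr 0.0011 F [-0.02  0.68 -0.01] open 0.658 tilt [ 0.0156 -0.0045 -0.9999]
```

>>> send_rows(deltas="0 -0.35 0.5 0;0 0 0.4 0;0 0 0.2 0")

```text
t: 4.22
tool_pos: [557.5, -166.5, 85.4]
orientation: [[-0.173, 0.985, 0.017], [0.985, 0.174, -0.005], [-0.008, 0.016, -1.0]]
ft_force: [0.5, -0.5, 0.1]
opening: 0.66
```

```bash
python3 -c "from h import *;rep()"
```

```text
t 4.225 chute -189.2 33.7 85.4 delta tool mm [ 1.2 -0.3 -0. ] yawerr 0.0009 F [ 0.5  -0.47  0.13] open 0.66 tilt [ 0.0172 -0.0053 -0.9998]
```

>>> send_rows(deltas="0 0 0.3 0;0 0 0 0")

```text
t: 4.47
tool_pos: [557.5, -166.5, 82.1]
orientation: [[-0.173, 0.985, 0.017], [0.985, 0.173, -0.005], [-0.008, 0.016, -1.0]]
ft_force: [-0.0, -0.5, -0.3]
opening: 0.662
```

>>> send_rows(deltas="0 0 0.3 0;0 0 0 0")

```text
t: 4.72
tool_pos: [557.6, -166.6, 79.0]
orientation: [[-0.173, 0.985, 0.017], [0.985, 0.174, -0.005], [-0.008, 0.016, -1.0]]
ft_force: [0.0, 0.3, -0.4]
opening: 0.661
```

>>> send_rows(deltas="0 0 0.3 0;0 0 0 0")

```text
t: 4.97
tool_pos: [557.9, -166.7, 75.9]
orientation: [[-0.173, 0.985, 0.017], [0.985, 0.174, -0.005], [-0.008, 0.016, -1.0]]
ft_force: [0.1, 0.3, 0.3]
opening: 0.659
```

>>> send_rows(deltas="0 0 0.3 0;0 0 0 0")

```text
t: 5.22
tool_pos: [557.8, -166.8, 72.9]
orientation: [[-0.174, 0.985, 0.017], [0.985, 0.174, -0.006], [-0.009, 0.016, -1.0]]
ft_force: [-0.5, -0.7, 4.3]
opening: 0.661
```

>>> send_rows(deltas="0 0 0.7 0;0 0 0.7 0;0 0 0 0")

```text
t: 5.6
tool_pos: [558.8, -167.1, 59.1]
orientation: [[-0.173, 0.985, 0.019], [0.985, 0.174, -0.006], [-0.009, 0.018, -1.0]]
ft_force: [0.4, 0.5, 4.4]
opening: 0.662
```

>>> send_rows(deltas="0 0 0.7 0;0 0 0.5 0;0 0 0 0")

```text
t: 5.98
tool_pos: [560.7, -167.4, 48.3]
orientation: [[-0.173, 0.985, 0.023], [0.985, 0.173, -0.007], [-0.011, 0.021, -1.0]]
ft_force: [0.7, 1.1, 5.5]
opening: 0.663
```

Run:
```python
from h import *
rep()
for n,(x,y,w,h) in dict(top=(290,150,200,150),scene=(100,110,200,150)).items():
    c=cam(n,n+'2.png'); im=c['image'][y:y+h,x:x+w]; im=(255*(im/255.)**.6).astype('uint8')
    cv2.imwrite(f'pics/{n}2c.png',cv2.resize(im,None,fx=2,fy=2,interpolation=cv2.INTER_CUBIC))
a=[cv2.imread(f'pics/{n}2c.png') for n in('top','scene')];cv2.imwrite('pics/both2.png',np.hstack(a))
```

```text
t 5.975 chute -190.7 30.7 48.3 delta tool mm [ 2.7 -3.3 -0.1] yawerr 0.0007 F [0.72 1.13 5.55] open 0.663 tilt [ 0.0226 -0.0071 -0.9997]
```

View pics/both2.png

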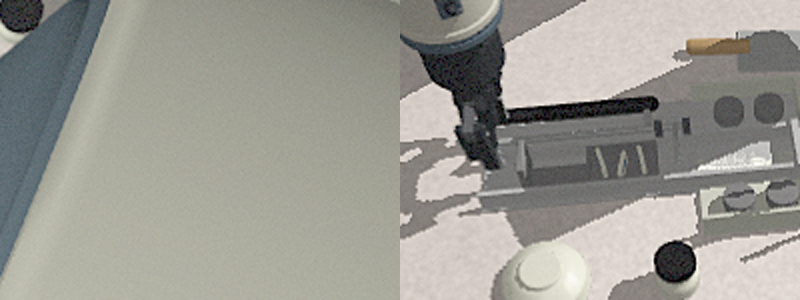

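```bash
cat >> h.py <<'E'
def angle(c):
    im=c['image']; out={}
    for a in np.arange(0,.92,.02):
        th=.384-a; ax=[O+x*X+(30+42*np.cos(th))*Y+np.array([0,0,36+42*np.sin(th)]) for x in (-110,-70,-30)]
        out[round(a,2)]=proj(c,ax)
    # measured centre row of black bar at those columns
    k=np.array(list(out)); P=np.array(list(out.values())); est=[]
    for j in range(3):
        u=int(round(P[20,j,0])); col=im[115:185,u].max(1); r=np.where(col<45)[0]+115
        if len(r): m=r.mean(); est.append((u,m,len(r),round(float(np.interp(m,P[:,j,1],k) if P[-1,j,1]>P[0,j,1] else np.interp(-m,-P[:,j,1],k)),3)))
    return est
E
python3 -c "
from h import *
c=cam('scene');print(angle(c))
c['image']=cv2.imread('pics/scene0.png');print(angle(c))"
```

```text
[(186, np.float64(165.5), 8, 0.63), (205, np.float64(167.5), 10, 0.851), (223, np.float64(167.3), 10, 0.9)]
[(186, np.float64(158.5), 8, 0.0), (205, np.float64(161.8181818181818), 11, 0.487), (223, np.float64(164.5), 12, 0.768)]
```

>>> send_rows(deltas="0.2 -0.35 0.3 0;0 0 0 0")

```text
t: 6.38
tool_pos: [561.1, -167.5, 47.5]
orientation: [[-0.173, 0.984, 0.032], [0.985, 0.174, -0.01], [-0.016, 0.029, -0.999]]
ft_force: [1.3, 1.5, 4.7]
opening: 0.661
```

```bash
python3 -c "
from h import *
rep();c=cam('scene');print(angle(c))"
```

```text
t 6.375 chute -190.9 30.3 47.5 delta tool mm [ 2.9 -3.7 -0.2] yawerr 0.0007 F [1.29 1.48 4.74] open 0.661 tilt [ 0.0315 -0.0104 -0.9994]
[(186, np.float64(165.5), 8, 0.63), (205, np.float64(168.8181818181818), 11, 0.9), (223, np.float64(169.9), 10, 0.9)]
```

>>> send_rows(deltas="0.2 -0.5 0.6 0", fingers=0.72)

```text
t: 6.55
tool_pos: [561.7, -167.6, 43.7]
orientation: [[-0.172, 0.984, 0.043], [0.985, 0.173, -0.013], [-0.021, 0.04, -0.999]]
ft_force: [32.4, 9.3, 13.7]
opening: 0.72
```

```bash
python3 -c "
from h import *
rep();c=cam('scene');print(angle(c)[0])"
```

```text
t 6.55 chute -191.0 29.7 43.7 delta tool mm [ 3.  -4.3 -0.2] yawerr -0.0005 F [32.43  9.26 13.71] open 0.72 tilt [ 0.0433 -0.0134 -0.999 ]
(186, np.float64(167.0), 9, 0.725)
```

>>> send_rows(deltas="0 0.4 -2 0;0 0 -2 0;0 0 -0.4 0;0 0 0 0", fingers=0.72)

```text
t: 7.1
tool_pos: [565.9, -166.3, 89.2]
orientation: [[-0.172, 0.984, 0.048], [0.985, 0.173, -0.014], [-0.023, 0.045, -0.999]]
ft_force: [-0.0, 0.2, -0.3]
opening: 0.721
```

Run:
```python
from h import *
rep(-187,33); s=telemetry.read_state();R=s['orientation'];p=s['tool_pos']
c=cam('scene','scene3.png');print(angle(c)[0])
q=proj(c,[p,p+R@[0,-30.6,13],p+R@[0,30.6,13],p+R@[0,-45,13],p+R@[0,45,13]]);print(q.round(1))
x,y,w,h=110,110,130,95
im=c['image'][y:y+h,x:x+w]; im=(255*(im/255.)**.45).astype('uint8')
im=cv2.resize(im,None,fx=6,fy=6,interpolation=cv2.INTER_CUBIC)
for u in q: cv2.circle(im,tuple(int(v) for v in (u-[x,y]+.5)*6),4,(0,0,255),1)
cv2.imwrite('pics/s3c.png',im)
```

```text
t 7.1 chute -190.5 25.4 89.2 delta tool mm [ 3.5 -7.6 -0.4] yawerr -0.0003 F [-0.02  0.16 -0.3 ] open 0.721 tilt [ 0.0481 -0.0144 -0.9987]
(186, np.float64(158.5), 8, 0.0)
[[141.7 166.5]
 [144.2 159.8]
 [142.  182.2]
 [144.7 154.7]
 [141.5 187.8]]
```

View pics/s3c.png

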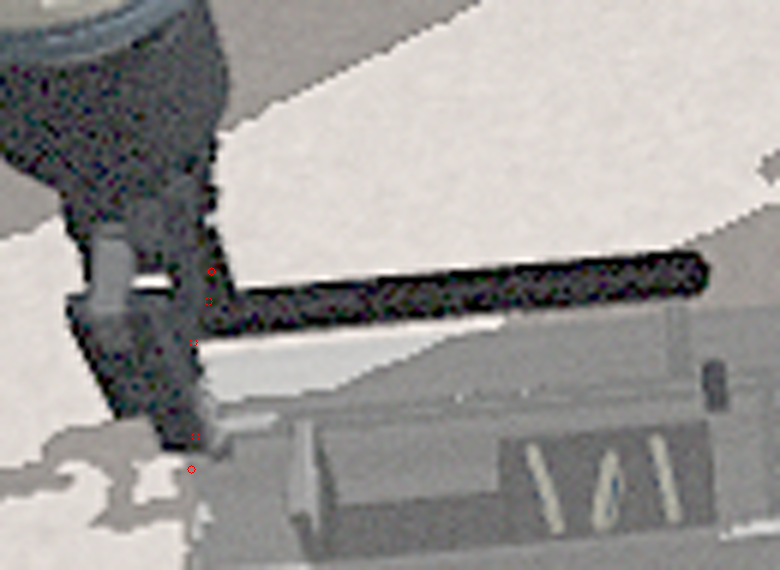

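>>> send_rows(deltas="0.35 -0.92 0 0;0 0 0 0", fingers=0.75)

```text
t: 7.4
tool_pos: [554.5, -164.0, 87.1]
orientation: [[-0.172, 0.984, 0.046], [0.985, 0.173, -0.013], [-0.021, 0.043, -0.999]]
ft_force: [0.2, 0.8, 0.3]
opening: 0.752
```

```bash
python3 -c "from h import *;rep(-187,34.6)"
```

```text
t 7.4 chute -186.3 36.2 87.1 delta tool mm [-0.7  1.6  0.1] yawerr -0.0004 F [0.25 0.77 0.33] open 0.752 tilt [ 0.0455 -0.0134 -0.9989]
```

>>> send_rows(deltas="0 0 1.3 0;0 0 1.0 0;0 0 1.0 0")

```text
t: 7.78
tool_pos: [555.0, -164.4, 51.7]
orientation: [[-0.172, 0.984, 0.044], [0.985, 0.173, -0.013], [-0.02, 0.041, -0.999]]
ft_force: [-3.4, -1.2, 6.7]
opening: 0.749
```

```bash
python3 -c "
from h import *
rep(-187,34.6);c=cam('scene');print(angle(c)[0])"
```

```text
t 7.775 chute -186.8 35.8 51.7 delta tool mm [-0.2  1.2  0.1] yawerr -0.0003 F [-3.36 -1.15  6.69] open 0.749 tilt [ 0.0435 -0.0131 -0.999 ]
(186, np.float64(165.0), 9, 0.597)
```

>>> send_rows(deltas="0 0.15 0.5 0;0.2 0 0 0")

```text
t: 8.07
tool_pos: [555.9, -162.5, 44.2]
orientation: [[-0.172, 0.984, 0.042], [0.985, 0.173, -0.013], [-0.02, 0.039, -0.999]]
ft_force: [-0.5, -3.7, 5.5]
opening: 0.75
```

```bash
python3 -c "
from h import *
rep(-187,34.6);c=cam('scene');print(angle(c)[0])"
```

```text
t 8.075 chute -185.1 34.6 44.2 delta tool mm [-1.9 -0.   0. ] yawerr -0.0002 F [-0.46 -3.69  5.46] open 0.75 tilt [ 0.0416 -0.0129 -0.9991]
(186, np.float64(167.5), 8, 0.756)
```

>>> send_rows(deltas="0.6 0 -0.02 0;1.0 0 -0.02 0")

```text
t: 8.38
tool_pos: [554.5, -147.7, 44.6]
orientation: [[-0.172, 0.984, 0.044], [0.985, 0.173, -0.015], [-0.022, 0.041, -0.999]]
ft_force: [-0.3, -4.6, 4.7]
opening: 0.748
```

```bash
python3 -c "
from h import *
rep(-187,34.6);c=cam('scene');print(angle(c)[0])"
```

```text
t 8.375 chute -170.2 33.4 44.6 delta tool mm [-16.8  -1.2   0.3] yawerr -0.0005 F [-0.33 -4.63  4.67] open 0.748 tilt [ 0.0445 -0.0148 -0.9989]
(186, np.float64(167.5), 8, 0.756)
```

>>> send_rows(deltas="1.5 -0.12 -0.03 0;1.5 0 -0.03 0;1.5 0 -0.03 0")

```text
t: 8.8
tool_pos: [547.6, -103.4, 44.9]
orientation: [[-0.172, 0.984, 0.05], [0.985, 0.173, -0.017], [-0.026, 0.046, -0.999]]
ft_force: [1.9, -5.7, 5.9]
opening: 0.749
```

```bash
python3 -c "
from h import *
rep(-187,34.6);c=cam('scene','s4.png');print(angle(c)[0])
im=c['image'][110:220,110:330];im=(255*(im/255.)**.5).astype('uint8');cv2.imwrite('pics/s4c.png',cv2.resize(im,None,fx=3.6,fy=3.6,interpolation=cv2.INTER_CUBIC))"
```

```text
t 8.8 chute -125.4 32.5 44.9 delta tool mm [-61.6  -2.2   1.5] yawerr -0.0007 F [ 1.95 -5.67  5.9 ] open 0.749 tilt [ 0.0495 -0.0174 -0.9986]
(186, np.float64(150.31034482758622), 29, 0.0)
```

View pics/s4c.png

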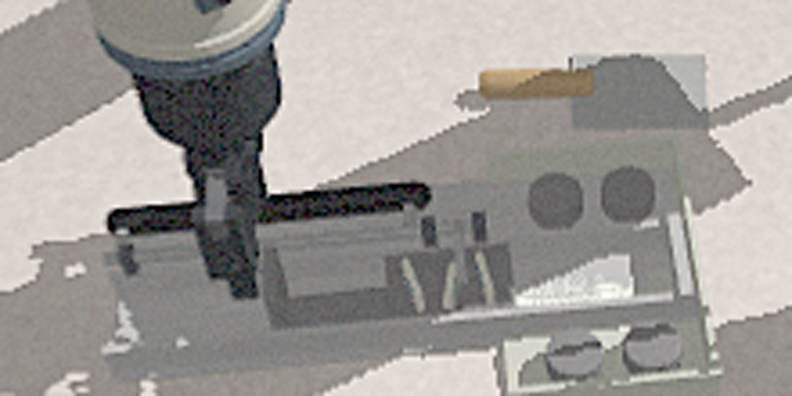

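>>> send_rows(deltas="1.2 -0.3 -0.02 0;1.3 -0.05 -0.03 0;1.3 -0.05 -0.03 0")

```text
t: 9.22
tool_pos: [539.2, -65.5, 45.1]
orientation: [[-0.172, 0.984, 0.055], [0.985, 0.174, -0.019], [-0.028, 0.05, -0.998]]
ft_force: [1.1, -4.4, 3.8]
opening: 0.75
```

```bash
cat >> h.py <<'E'
def angle2(c,xs):
    # bar centre row at chute x=xs
    im=c['image'];k=np.arange(0,.92,.02)
    for x in xs:
        P=np.array([proj(c,[O+x*X+(30+42*np.cos(.384-a))*Y+np.array([0,0,36+42*np.sin(.384-a)])])[0] for a in k])
        u=int(round(P[32,0])); r=np.arange(int(P[0,1])-10,int(P[-1,1])+8); r=r[im[r,u].max(1)<45]
        print('bar x',x,'n',len(r),'angle',np.interp(r.mean(),P[:,1],k).round(3) if len(r) else None)
E
python3 -c "
from h import *
rep(-54.5,34.6);c=cam('scene');angle2(c,[-195,-180,-165,-150])
c['image']=cv2.imread('pics/scene0.png');angle2(c,[-180,-165,-150])"
```

```text
t 9.225 chute -86.6 34.3 45.1 delta tool mm [32.1 -0.3 -0.9] yawerr -0.0001 F [ 1.11 -4.4   3.76] open 0.75 tilt [ 0.0546 -0.0193 -0.9983]
bar x -195 n 8 angle 0.79
bar x -180 n 8 angle 0.766
bar x -165 n 8 angle 0.743
bar x -150 n 8 angle 0.779
bar x -180 n 8 angle 0.018
bar x -165 n 8 angle 0.0
bar x -150 n 8 angle 0.0
```

>>> send_rows(deltas="1.2 -0.1 -0.03 0;1.2 -0.05 -0.03 0;0.9 -0.05 -0.03 0")

```text
t: 9.65
tool_pos: [532.9, -32.2, 45.3]
orientation: [[-0.173, 0.983, 0.058], [0.984, 0.174, -0.021], [-0.03, 0.054, -0.998]]
ft_force: [1.2, -4.8, 4.6]
opening: 0.751
```

```bash
python3 -c "
from h import *
rep(-54.5,34.6);c=cam('scene','s5.png');angle2(c,[-195,-165])
im=c['image'][110:220,110:330];im=(255*(im/255.)**.5).astype('uint8');cv2.imwrite('pics/s5c.png',cv2.resize(im,None,fx=3.6,fy=3.6,interpolation=cv2.INTER_CUBIC))
E=[(-45,-20,50),(-45,20,50),(81.5+18,-23,24),(81.5+18,23,24),(62-37.5,-23,24),(62-37.5,23,24)]
print((proj(c,[O+a*X+b*Y+np.array([0,0,z]) for a,b,z in E])-[110,110])*3.6)"
```

```text
t 9.65 chute -52.7 34.7 45.3 delta tool mm [-1.8  0.1  0.1] yawerr 0.0006 F [ 1.21 -4.81  4.59] open 0.751 tilt [ 0.0584 -0.0206 -0.9981]
bar x -195 n 8 angle 0.79
bar x -165 n 9 angle 0.773
[[383.2757295  285.83722096]
 [381.19717665 230.79931708]
 [635.40700317 293.78711604]
 [626.29865526 232.22222319]
 [507.77454445 305.44060319]
 [502.07827311 243.32559301]]
```

View pics/s5c.png

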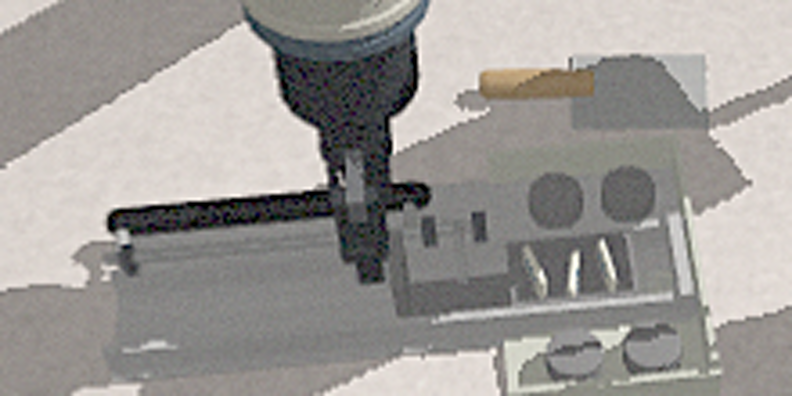

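>>> send_rows(deltas="-1.0 0 -0.02 0;-0.8 0 0 0;0 0 -1 0;0 0 -1 0;0 0 -1.5 0;0 0 -3 0;0 0 -5 0;0 0 -5 0")

```text
t: 10.7
tool_pos: [523.8, -43.4, 215.7]
orientation: [[-0.174, 0.983, 0.053], [0.984, 0.175, -0.018], [-0.027, 0.049, -0.998]]
ft_force: [1.5, -0.2, -0.3]
opening: 0.75
```

>>> send_rows(deltas="-4 0 -2 0;-5 0 0 0;-5 0 0 0;-5 0 0 0;-3 0 0 0;0 0 0 0;0 0 0 0")

```text
t: 11.58
tool_pos: [561.0, -263.1, 253.9]
orientation: [[-0.177, 0.982, 0.062], [0.984, 0.179, -0.02], [-0.031, 0.057, -0.998]]
ft_force: [0.5, 0.7, 0.1]
opening: 0.75
```

```bash
python3 -c "
from h import *
rep();c=cam('scene','s6.png');angle2(c,[-165,-130,-100]);cam('top','t6.png')
im=c['image'][110:270,110:330];im=(255*(im/255.)**.5).astype('uint8');cv2.imwrite('pics/s6c.png',cv2.resize(im,None,fx=3.6,fy=3.6,interpolation=cv2.INTER_CUBIC))"
```

```text
t 11.575 chute -284.9 46.9 253.9 delta tool mm [96.8 13.5 -2.2] yawerr 0.0049 F [0.46 0.66 0.13] open 0.75 tilt [ 0.0616 -0.0203 -0.9979]
bar x -165 n 8 angle 0.0
bar x -130 n 7 angle 0.0
bar x -100 n 7 angle 0.0
```

View pics/s6c.png

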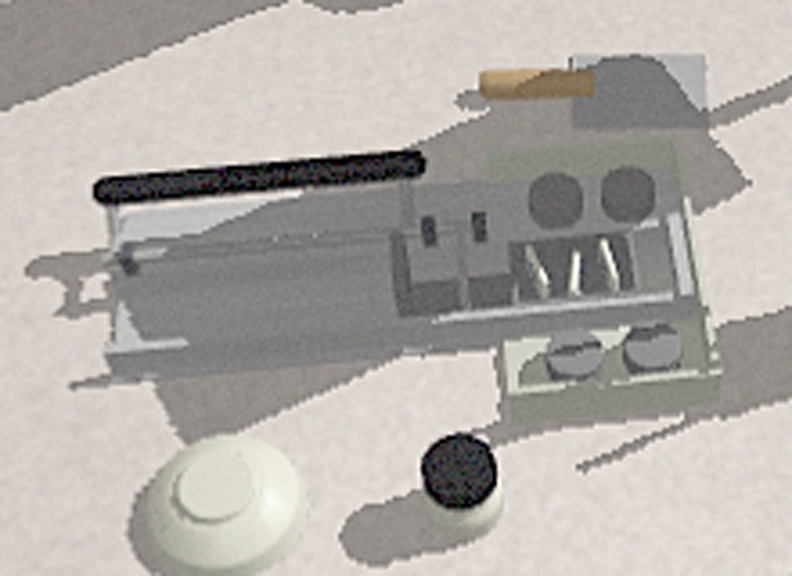

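View pics/t6.png

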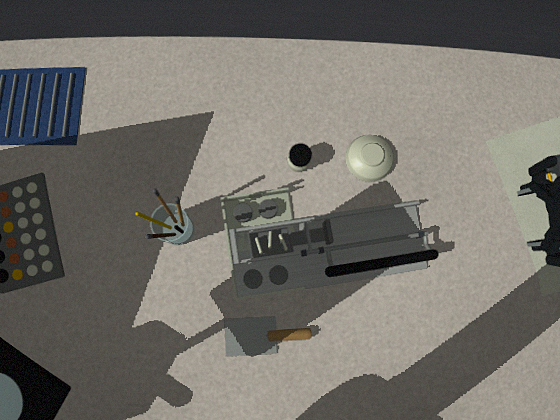

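The gate is shut with the tray past it. The bystanders haven't moved and the arm is clear, so I'm handing the job in.

```bash
python3 -c "
from h import *
print(order.finish_job())"
```

```text
the job is handed in; nothing more can be done
None
```

I held the gate up with one fingertip on the press bar and pushed the tray by its end plate with the other. The tray's box went past the gate into the drying bay. I then backed off, let the gate fall shut and moved the arm clear. I handed the job in at about 11.6 s, and the system reported no verdict.

**Last checks:**
- **Gate:** it was at about 0.74 to 0.79 rad at the image checks during the push. After release it read 0.0 rad from the bar's position in the scene picture.
- **Tray:** its origin is about 62 to 65 mm past the gate, and it looks flat with the tongue under the shut gate. I estimated this from the finger position and the scene picture, not from a direct measurement.
- **Bystanders:** all four look unmoved in the top and scene views.
- **Robot:** the arm is touching nothing, and the force reading is near zero.

**What went wrong on the way:** on my first press, the fingertip was too far towards the hinge side of the bar. It wedged there with about 33 N of sideways force, measured at the wrist. I lifted off, opened the fingers wider, moved about 9 mm outward and pressed again. The tool also drifted to about 0.06 rad of tilt, which these moves could not correct, so I allowed for it in the heights.

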